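Fetch the red tape off the two-post holder

ROBOT

A 7-joint arm with a two-finger parallel gripper is mounted at the origin on a cart in front of the work surface, level with it; the furniture and walls round the work are solid. World frame = base frame: x ahead of the robot, y to its left, z up, the work surface at z = 0. Lengths are in m, angles in rad, forces in N, time in s.
With the tool pointing down it reaches from about 0.425 to 0.95 m from the base axis. Payload 16.7 kg.
Tool frame: the origin (TCP) lies midway between the tips of the shut fingers; the grasp point (between the pads) lies 19 mm behind it; z points along the fingers, y is the line along which they close (so a half turn about z gives the same grasp; the last joint's range is limited). The gripper opens to 94 mm and grips with 3 to 60 N. Pads are 16 mm wide; open, the fingers measure 119 mm over their backs; the gripper's body (75 mm by 177 mm) begins 78 mm behind the grasp point.
Start: joints at [1.048, 0.426, 0.074, 1.606, -0.034, 1.111, -0.067], TCP at [0.246, -0.629, 0.205] pointing down, gripper open.
Joint ranges: [-2.85, 2.85], [-0.5, 2.14], [-1.23, 1.37], [0.21, 2.46], [-1.02, 4.16], [0.16, 2.05], [-2.73, 2.73]. Speed limits (rad/s): [1.89, 1.89, 2.39, 2.39, 3.01, 3.01, 3.01].

INTERFACE

Orientations are given as a unit quaternion [w, x, y, z].
In Python, from plant import bot gives the robot as it stands.
- The arm moves only by the shell command python3 -m creep 'ROWS' [OPENING] [FORCE]. ROWS is JSON, a list of rows, each a list of 6 numbers: the shift along the tool's x, y, z in cm, then the turn, a rotation vector about the tool's x, y, z in degrees. In form: [[x, y, z, wx, wy, wz], ...]. A call has 1 to 20 rows; each row is the pose to reach, as a shift and turn from the pose commanded when the call began, along the tool's axes at that moment; what a row does not reach only later rows make up. A row lasts 1/12 s, in which the tool goes at most 41.7 mm and 7.16 degrees, less where a joint would pass 70% of its speed; a pose out of reach is approached as far as the arm can. A call with a gripper value outside its range is refused whole. OPENING is the finger opening in cm, from 0 to 9.4, set as the call begins (- or left out, the last holds). The fingers move at their own pace and stop on an object; FORCE is the grip in N (left out, the last holds). Time passes only in rows, so rows that repeat a pose let the fingers close. It gives the time, the measured TCP pose, the force, the opening and the grip force at its end, in the units of the state.
- bot.state(): the state, without advancing time (a new reading comes with each control period).
- bot.grab_frame(name): name is "scene" or "side" or "wrist"; returns a dict with "color" (420x560x3 uint8, red, green, blue), "fx", "fy", "cx", "cy" (pixels), "D" ([k1, k2, p1, p2, k3] as OpenCV has them; the pictures are not rectified), "xyz" and "rotation" of the camera in the world. Camera axes: x right, y down, z forward; pixel columns grow to the right and rows downward; lengths in m; the calibration is good to about 2 mm. A picture is of the moment at which its call begins. There is no depth.
- bot.finish_job(): hands the job in; it is judged then, once.
The state is a dict: "time": time; "joint_pos": joint angles; "joint_vel": joint speeds; "joint_torque": joint torques, N m; "eef_pos": TCP position; "tcp_rot": TCP orientation; "contact_force": force on the tool from outside, world axes, zero at the start; "ft_torque": the same for the moment, N m; "gripper_width": opening from 0.0 (shut) to 1.0 (fully open); "grip_force": force on a finger pad.
Only numpy, scipy, OpenCV 4.12 (cv2) and the standard library are available. Lean on these libraries where they do the work, as an engineer would, in place of code of your own. Each camera call takes 0.05 s, during which the arm holds its last target. There are 200 camera calls.

TASK

I need the red tape to seal some jars: slide the red roll off its post on the tape holder and lay it flat on the flowered spoon rest. If the blue roll is sitting on top of it, first move the blue roll over onto the white roll's post; either way the blue roll must end up on its post on top of the white one. Do not take the white roll off its post, and do not disturb the other things on the worktop.

Things in the scene. Friction and masses are not known exactly. Their poses are not given: they have to be found in the camera images.
- holder: fixed tape holder: dark wooden bar 166 x 46 mm, top face 9 mm above the worktop, with two upright round steel posts 110 mm apart. Origin at the middle of its underside, x along the bar; it may stand at any yaw
- post_a (a point): foot of the post at the bar's -x end, on its axis, 10 mm above the worktop, where the lowest roll rests. Post 16 mm diameter, rounded tip 66 mm above the worktop
- post_b (a point): the same for the post at the bar's +x end
- red_roll: roll of red tape on a cardboard core: ring 56 mm outside diameter, 33 mm bore, 22 mm high, 60 g. Origin on its axis at its underside, z along its axis. At the start the lowest roll on one of the two posts
- white_roll: roll of white tape on a cardboard core: ring 56 mm outside diameter, 33 mm bore, 22 mm high, 60 g. Origin on its axis at its underside, z along its axis. At the start the lowest roll on the other post
- blue_roll: roll of blue tape on a cardboard core: ring 56 mm outside diameter, 33 mm bore, 22 mm high, 60 g. Origin on its axis at its underside, z along its axis. At the start on top of either the red or the white roll, its underside 32 mm above the worktop
- spoon_rest: loose oblong melamine spoon rest with red flowers, a flat slab 176 x 68 x 4 mm; origin at the middle of its underside, x along its length
- onion: brown onion, 75 mm; a bystander, origin at the centre of its underside
- paste_tin: green tin, 57 mm across, 72 mm high; a bystander, origin at the centre of its underside
- spice_c: spice jar with red cap, 47 mm across, 97 mm high; a bystander, origin at the centre of its underside
- salt_mill: salt mill, 42 mm across, 123 mm high; a bystander, origin at the centre of its underside
- garlic: garlic bulb, 50 mm; a bystander, origin at the centre of its underside

How it is judged:
At the end, for the whole second after the job is handed in: The red roll lies flat (within 0.1 rad) on the spoon rest, its centre within 20 mm of the rest's long middle line and within 65 mm of its middle along it; the white roll is at the foot of a post and the blue roll lies flat on top of it on the same post; all three at rest (x of red_roll in the frame of spoon_rest between -0.065 and 0.065 m and y of red_roll in the frame of spoon_rest between -0.02 and 0.02 m and angle between the z axis of red_roll and the z axis of spoon_rest, either way round below 0.1 rad and height (world z) of red_roll below 0.03 m and contact force between red_roll and spoon_rest above 0.1 N and angle between spoon_rest's own z axis and vertical below 0.1 rad and (horizontal distance between white_roll and post_a below 0.012 m or horizontal distance between white_roll and post_b below 0.012 m) and z of white_roll in the frame of holder between 0.006 and 0.015 m and (horizontal distance between blue_roll and post_a below 0.012 m or horizontal distance between blue_roll and post_b below 0.012 m) and z of blue_roll in the frame of holder between 0.028 and 0.038 m and horizontal distance between white_roll and blue_roll below 0.02 m and angle between the z axis of each of white_roll, blue_roll and the z axis of holder, either way round below 0.1 rad and linear speed of each of red_roll, white_roll, blue_roll below 0.02 m/s); the robot touches nothing.
It fails at once if the white roll is lifted off its post (more than 25 mm up) (z of white_roll in the frame of holder above 0.035 m).
It fails at once if a bystander (onion, garlic, tin, red-capped jar, or salt mill) is shifted by more than 30 mm or tipped over (distance of any of onion, paste_tin, spice_c, salt_mill, garlic from where it was at the start of the episode above 0.03 m or angle between any of onion, paste_tin, spice_c, salt_mill, garlic's own z axis and vertical above 0.5 rad).
It also fails if it takes over 51 s, if anything falls off the work surface, if the arm or the gripper's body presses on something with over 40 N, if the wrist force passes 120 N, or if a joint passes its speed limit or range.

## Working session

There is one attempt and no reset: what is moved stays moved. The work goes in short steps, Python scripts to look and compute and a shell command to move; the robot and the scene stay as the last step left them, time stands still between calls to the robot, and variables do not carry over. Pictures are saved under pics/ and viewed, at most 10 in all, crops included, and the job is handed in when it is done.

```bash
ls; mkdir -p pics
cat > h.py <<'E'
import numpy as np, cv2, json
from plant import bot
def grab(n,save):
    f=bot.grab_frame(n); cv2.imwrite('pics/%s.png'%save,f['color'][:,:,::-1])
    json.dump({k:np.asarray(v).tolist() for k,v in f.items() if k!='color'},open('pics/%s.json'%save,'w'))
    return f
def load(s):
    f=json.load(open('pics/%s.json'%s)); return {k:np.array(v) for k,v in f.items()}
def R(f):
    r=np.array(f['rotation'],float)
    if r.shape==(3,3): return r
    from scipy.spatial.transform import Rotation as Ro
    return Ro.from_quat(r[[1,2,3,0]]).as_matrix()
def K(f): return np.array([[f['fx'],0,f['cx']],[0,f['fy'],f['cy']],[0,0,1]],float)
def ray(f,uv):
    p=cv2.undistortPoints(np.array([[uv]],float),K(f),np.array(f['D'],float))[0,0]
    return R(f)@np.array([p[0],p[1],1])
def atz(f,uv,z):
    d=ray(f,uv); o=np.array(f['xyz']); return o+d*(z-o[2])/d[2]
def proj(f,P):
    P=np.atleast_2d(P).astype(float); Rm=R(f); rv=cv2.Rodrigues(Rm.T)[0]; t=-Rm.T@np.array(f['xyz'])
    return cv2.projectPoints(P,rv,t,K(f),np.array(f['D'],float))[0][:,0]
E
python3 - <<'E'
from h import *
for n in ['scene','side','wrist']:
    f=grab(n,n+'0'); print(n,f['xyz'],np.asarray(f['rotation']).tolist(),f['fx'])
print(bot.state())
E
```

```text
pics
scene [-0.34939031 -0.55780073  0.60455863] [-0.4560635953496533, 0.7582436229660046, -0.40085830821982193, 0.23745572631393314] 403.0206843716747
side [-0.47055237 -0.29067537  0.9367459 ] [-0.3423544725029581, 0.7435874901485766, -0.5166276551622001, 0.2509321134756746] 409.7101661980718
wrist [ 0.30809111 -0.60379805  0.384763  ] [0.09413382106287342, 0.8204025672092501, -0.5601286122884207, -0.0658360778329252] 331.3303832786511
{'time': 0.15, 'joint_pos': array([ 1.04848658,  0.42659289,  0.07385144,  1.60644144, -0.03409693,
        1.11077169, -0.06710301]), 'joint_vel': array([ 9.08239913e-04, -9.95280253e-04, -5.01455242e-04, -1.95225925e-03,
       -8.46075505e-05, -9.51103755e-04, -2.27880076e-03]), 'joint_torque': array([ 2.83413974e-03, -9.36287999e+01,  3.66850778e+00, -4.54424858e+01,
       -4.86668455e-02,  1.79589051e-02,  1.33784465e-04]), 'eef_pos': array([ 0.24572086, -0.62833879,  0.20494149]), 'tcp_rot': array([-4.62239796e-04,  9.82679412e-01,  1.85313102e-01, -1.18694437e-04]), 'contact_force': array([-0.10180892,  0.81543055,  0.05201389]), 'ft_torque': array([0.01729094, 0.02626319, 0.03462789]), 'grip_force': 0.0, 'gripper_width': 1.0005639856518367}
```

View pics/scene0.png

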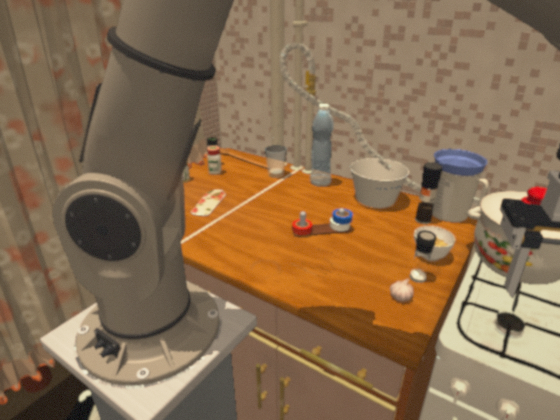

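View pics/side0.png

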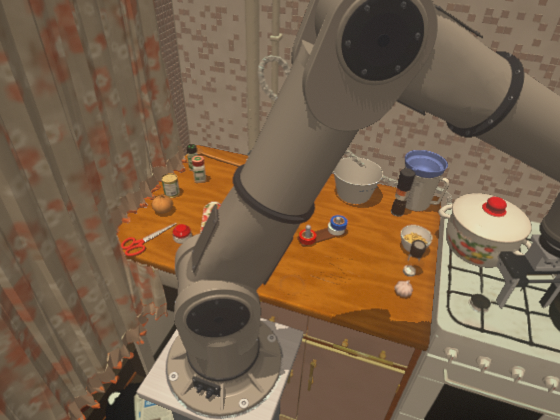

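The blue roll (scene 342,215) already sits on the white one, and red (302,226) is alone on its post. The spoon rest is at (209,202). So only red has to move.

Run:
```python
from h import *
a=cv2.imread('pics/scene0.png');b=cv2.imread('pics/side0.png')
c=lambda im,x,y:cv2.resize(im[y:y+50,x:x+66],(400,300),interpolation=cv2.INTER_CUBIC)
w=cv2.resize(cv2.imread('pics/wrist0.png'),(400,300))
cv2.imwrite('pics/crop.png',np.vstack([np.hstack([c(a,285,195),c(a,178,180)]),np.hstack([c(b,290,205),w])]))
s=load('scene0');d=load('side0')
print('red',atz(s,(302,228),.02),atz(d,(308,237),.02))
print('blue',atz(s,(342,214),.054),atz(d,(338.5,221),.054))
print('rest',atz(s,(209,202),.004))
```

```text
red [ 0.47211352 -0.07654375  0.02      ] [ 0.48069103 -0.07300193  0.02      ]
blue [ 0.54897576 -0.1579771   0.054     ] [ 0.55471866 -0.15310367  0.054     ]
rest [0.46419698 0.26486341 0.004     ]
```

View pics/crop.png

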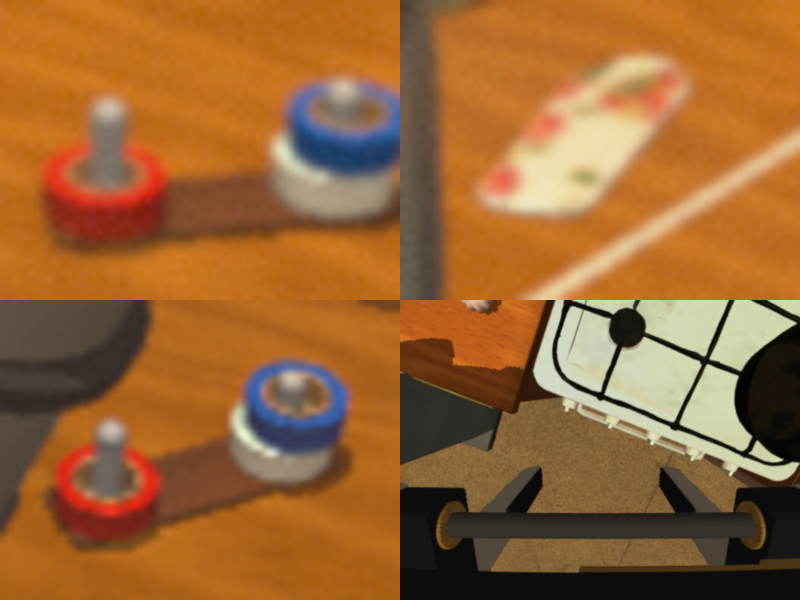

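Run:
```python
from h import *
s=load('scene0');d=load('side0')
tri=lambda u,v:np.linalg.lstsq(np.c_[np.r_[np.eye(3),np.eye(3)],np.r_[-ray(s,u),np.zeros(3)],np.r_[np.zeros(3),-ray(d,v)]],np.r_[s['xyz'],d['xyz']],rcond=None)[0][:3]
for u,v in [((303.1,212.3),(308.5,226.1)),((341.9,209.5),(338.5,218.2))]:
    print('tip',atz(s,u,.062),atz(d,v,.062),tri(u,v))
im=cv2.imread('pics/scene0.png')
roi=im[185:220,184:232].astype(int); m=((roi[:,:,0]>70)).astype(np.uint8)
n,l,st,_=cv2.connectedComponentsWithStats(m); k=1+st[1:,4].argmax(); print(st[k])
c=max(cv2.findContours((l==k).astype(np.uint8),cv2.RETR_EXTERNAL,cv2.CHAIN_APPROX_NONE)[0],key=len)[:,0]+[184,185]
P=np.array([atz(s,p,.004)[:2] for p in c]); print('rest',cv2.minAreaRect((P*1000).astype(np.float32)))
for n,u in dict(mill=(425,217),blackcap=(425,258),garlic=(401,297),jar=(214,172)).items(): print(n,atz(s,u,0))
for n,u in dict(mill=(398,213),onion=(162,212),tin=(171,195),jarred=(199,180),redbowl=(181,236)).items(): print('side',n,atz(d,u,0))
```

```text
tip [ 0.48500655 -0.0710312   0.062     ] [ 0.48629816 -0.07001219  0.062     ] [ 0.48784031 -0.06953972  0.060357  ]
tip [ 0.55863788 -0.15226847  0.062     ] [ 0.5591058  -0.15111816  0.062     ] [ 0.5614753  -0.15088514  0.06015713]
[  6   4  36  28 556]
rest ((467.5955505371094, 268.68212890625), (188.45822143554688, 73.82740783691406), 19.795001983642578)
mill [ 0.75937698 -0.33380059  0.        ]
blackcap [ 0.55001054 -0.39547575  0.        ]
garlic [ 0.37262747 -0.39464756  0.        ]
jar [0.6580711  0.41987127 0.        ]
side mill [ 0.73788386 -0.33557763  0.        ]
side onion [4.38229077e-01 4.51481257e-01 1.11022302e-16]
side tin [0.53531598 0.47352104 0.        ]
side jarred [6.58221175e-01 4.22204847e-01 1.11022302e-16]
side redbowl [0.35431421 0.32619957 0.        ]
```

Post A is at about (0.486,-0.0705), the post spacing measures 109.6 mm (110 given), and the bar heading is -47.8°. The rest is centred at (0.468,0.269) with its yaw near 20°. Next I move above post A with the fingers turned across the bar.

```bash
python3 -m creep '[[10,-10,0,0,0,-28],[20,-20,0,0,0,-56],[30,-30,0,0,0,-84],[42.7,-43.2,0,0,0,-110.7],[42.7,-43.2,0,0,0,-110.7],[42.7,-43.2,0,0,0,-110.7],[42.7,-43.2,0,0,0,-110.7],[42.7,-43.2,0,0,0,-110.7],[42.7,-43.2,0,0,0,-110.7],[42.7,-43.2,0,0,0,-110.7],[42.7,-43.2,0,0,0,-110.7],[42.7,-43.2,0,0,0,-110.7],[42.7,-43.2,0,0,0,-110.7],[42.7,-43.2,0,0,0,-110.7],[42.7,-43.2,0,0,0,-110.7],[42.7,-43.2,0,0,0,-110.7],[42.7,-43.2,0,0,0,-110.7],[42.7,-43.2,0,0,0,-110.7],[42.7,-43.2,0,0,0,-110.7],[42.7,-43.2,0,0,0,-110.7]]' 9.4
python3 -c "
from h import *
print(bot.state()['joint_pos'])"
```

```text
time: 1.82
eef_pos: [0.4859, -0.0717, 0.2055]
tcp_rot: [-0.0, 0.408, 0.913, -0.0]
contact_force: [0.6, -0.4, 0.4]
gripper_width: 1.002
grip_force: 0.0
[ 0.51942035  0.16474316 -0.55319073  1.98035539  0.10133443  1.02317157
  0.64998597]
```

Run:
```python
from h import *
f=grab('wrist','w1'); s=bot.state(); print(s['eef_pos'],f['xyz'])
im=f['color'][:,:,::-1].copy()
for P in [(.486,-.0705,.066),(.5597,-.1516,.066)]: 
    u=proj(f,P)[0]; print(u); cv2.circle(im,tuple(int(x) for x in u),3,(0,255,0),1)
cv2.imwrite('pics/w1m.png',im)
```

```text
[ 0.48591452 -0.07160654  0.20547961] [ 0.44295445 -0.02199171  0.38536398]
[280.36301502 197.21596115]
[281.16682207 298.45718848]
```

View pics/w1m.png

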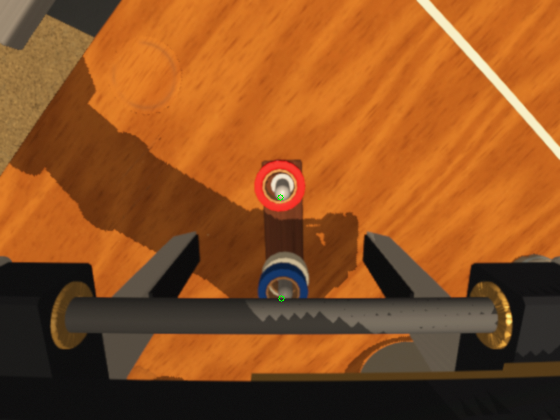

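The wrist view shows the red ring centred near (280,186) and the bar running straight down the picture, so the yaw is right. I'll refine the ring centre and then descend.

Run:
```python
from h import *
f=load('w1'); im=cv2.imread('pics/w1.png').astype(int)[150:220,240:320]
m=((im[:,:,2]>130)&(im[:,:,1]<70)&(im[:,:,0]<70)).astype(np.uint8)
c=max(cv2.findContours(m,cv2.RETR_EXTERNAL,cv2.CHAIN_APPROX_NONE)[0],key=len)[:,0]+[240,150]
P=np.array([atz(f,p,.030)[:2]*1000 for p in c]); (e,ax,an)=cv2.fitEllipse(P.astype(np.float32)); print(e,ax)
t=bot.state(); q=t['tcp_rot']; from scipy.spatial.transform import Rotation as Ro
Rt=Ro.from_quat(q[[1,2,3,0]]).as_matrix(); print(Rt.T@(np.r_[np.array(e)/1000,.013]-t['eef_pos'])*100)
print(atz(f,(283,191),.065))
```

```text
(482.498046875, -68.00044250488281) (53.06016159057617, 61.181602478027344)
[ 4.97931544e-01 -1.01551594e-02  1.92479281e+01]
[ 0.48391255 -0.06428421  0.065     ]
```

```bash
python3 -m creep '[[0.3,0,3,0,0,0],[0.3,0,6,0,0,0],[0.3,0,9,0,0,0],[0.3,0,11,0,0,0],[0.3,0,13,0,0,0],[0.3,0,14.5,0,0,0],[0.3,0,16,0,0,0],[0.3,0,17,0,0,0],[0.3,0,18,0,0,0],[0.3,0,18.6,0,0,0],[0.3,0,19.1,0,0,0],[0.3,0,19.2,0,0,0],[0.3,0,19.2,0,0,0],[0.3,0,19.2,0,0,0]]' 9.4 && python3 -m creep '[[0,0,0,0,0,0],[0,0,0,0,0,0],[0,0,0,0,0,0],[0,0,0,0,0,0],[0,0,0,0,0,0],[0,0,0,0,0,0],[0,0,0,0,0,0],[0,0,0,0,0,0],[0,0,0,0,0,0],[0,0,0,0,0,0],[0,0,0,0,0,0],[0,0,0,0,0,0]]' 4.5 20
```

```text
time: 3.03
eef_pos: [0.4845, -0.0686, 0.0139]
tcp_rot: [0.0, 0.406, 0.914, 0.0]
contact_force: [-0.8, -0.5, 0.2]
gripper_width: 0.996
grip_force: 0.0
time: 4.03
eef_pos: [0.4841, -0.0686, 0.0135]
tcp_rot: [-0.0, 0.406, 0.914, -0.0]
contact_force: [-2.1, -0.2, 3.0]
gripper_width: 0.591
grip_force: 20.0
```

It stopped at 55.6 mm opening, which matches the 56 mm ring. Lifting.

```bash
python3 -m creep '[[0,0,-0.5,0,0,0],[0,0,-1.5,0,0,0],[0,0,-3,0,0,0],[0,0,-4.5,0,0,0],[0,0,-6,0,0,0],[0,0,-8,0,0,0],[0,0,-10,0,0,0],[0,0,-12,0,0,0],[0,0,-14,0,0,0],[0,0,-14,0,0,0],[0,0,-14,0,0,0],[0,0,-14,0,0,0]]'
python3 - <<'E'
from h import *
from scipy.spatial.transform import Rotation as Ro
t=bot.state(); q=t['tcp_rot']; Rt=Ro.from_quat(q[[1,2,3,0]]).as_matrix(); print(t['eef_pos'],t['gripper_width'],Rt.T@(np.array([.4676,.2687,t['eef_pos'][2]])-t['eef_pos'])*100)
grab('scene','s2')
E
```

```text
time: 5.03
eef_pos: [0.4839, -0.0686, 0.1535]
tcp_rot: [0.0, 0.406, 0.914, -0.0]
contact_force: [-1.1, 0.0, -0.6]
gripper_width: 0.588
grip_force: 20.0
[ 0.48388593 -0.06855479  0.15346541] 0.5876678618598168 [ 2.61303222e+01  2.13837905e+01 -2.74097541e-03]
```

View pics/s2.png

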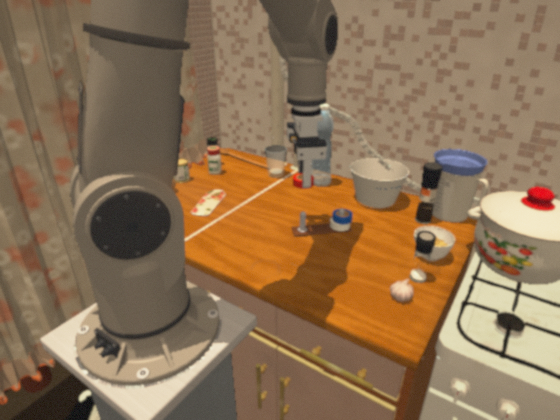

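The red roll is off (bare post at 302,222) and hangs in the gripper, while white and blue are in place. Carrying it over the rest now.

```bash
python3 -m creep '[[2,1.6,0,0,0,0],[5,4,0,0,0,0],[7.5,6.1,0,0,0,0],[10,8.2,0,0,0,0],[12.5,10.2,0,0,0,0],[15,12.3,0,0,0,0],[17.5,14.3,0,0,0,0],[20,16.4,0,0,0,0],[22.5,18.4,0,0,0,0],[24.5,20,0,0,0,0],[25.5,20.9,0,0,0,0],[26.1,21.4,0,0,0,0],[26.1,21.4,0,0,0,0],[26.1,21.4,0,0,0,0],[26.1,21.4,0,0,0,0]]'
python3 - <<'E'
from h import *
f=grab('wrist','w3'); print(bot.state()['eef_pos'])
im=f['color'][:,:,::-1].copy()
from math import *
a=radians(19.8); c=np.array([.4676,.2687]); ex=np.array([cos(a),sin(a)]); ey=np.array([-sin(a),cos(a)])
P=[np.r_[c+ex*.088*i+ey*.034*j,.004] for i,j in [(1,1),(1,-1),(-1,-1),(-1,1)]]
cv2.polylines(im,[proj(f,P).astype(int)],True,(255,0,0),1); cv2.imwrite('pics/w3m.png',im)
E
```

```text
time: 6.33
eef_pos: [0.4683, 0.2672, 0.1531]
tcp_rot: [-0.0, 0.407, 0.913, -0.0]
contact_force: [0.1, -0.1, -0.5]
gripper_width: 0.591
grip_force: 20.0
[0.46845102 0.26714843 0.1532715 ]
```

View pics/w3m.png

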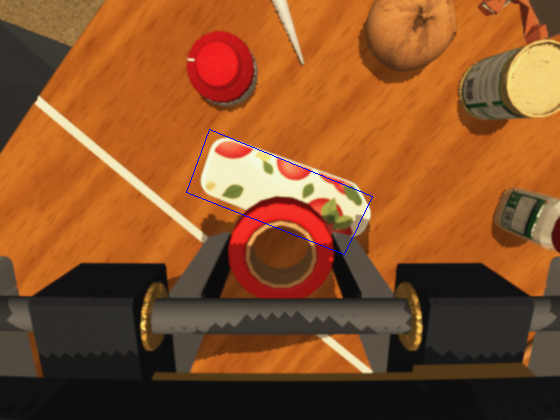

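The wrist view shows the rest with its centre at about (287,192), 7 px right of my drawn box. The red-capped jar stands at (222,68) and the onion at (410,30). I'll refine the rest's position and check the jar's clearance.

Run:
```python
from h import *
from scipy.spatial.transform import Rotation as Ro
f=load('w3'); t=bot.state(); q=t['tcp_rot']; Rt=Ro.from_quat(q[[1,2,3,0]]).as_matrix()
g=lambda u,z=.004:atz(f,u,z)
pts=[g(u) for u in [(213,140),(202,188),(364,238),(374,200)]]
print(np.round(pts,4), [np.linalg.norm(pts[i]-pts[(i+1)%4]) for i in range(4)])
c=np.mean(pts,0); print('c',c,Rt.T@(c-t['eef_pos'])*100)
print('jar',Rt.T@(atz(f,(218,62),.09)-t['eef_pos'])*100)
# roll centre: top plane z about tcp+.019
e=g((282,253),.1532+.018); print('roll',Rt.T@(e-t['eef_pos'])*100)
```

```text
[[0.3827 0.2653 0.004 ]
 [0.4046 0.2211 0.004 ]
 [0.5638 0.293  0.004 ]
 [0.5425 0.3285 0.004 ]] [np.float64(0.049347192860714865), np.float64(0.17469971022467035), np.float64(0.04136618003720524), np.float64(0.17186982047550178)]
c [0.4733895  0.27697462 0.004     ] [ 0.40515229  1.0343785  14.92632392]
jar [11.15228754 -4.19869634  6.32644052]
roll [ 0.34104653  0.18530526 -1.79308484]
```

The two estimates of the rest agree within 6–8 mm, so I use their mean: shift tool y by 0.35 cm and descend 14.5 cm. The gripper body passes over 5 cm clear of the jar.

```bash
python3 -m creep '[[0,0.35,2,0,0,0],[0,0.35,4.5,0,0,0],[0,0.35,7,0,0,0],[0,0.35,9,0,0,0],[0,0.35,10.5,0,0,0],[0,0.35,12,0,0,0],[0,0.35,13,0,0,0],[0,0.35,13.7,0,0,0],[0,0.35,14.2,0,0,0],[0,0.35,14.5,0,0,0],[0,0.35,14.5,0,0,0],[0,0.35,14.5,0,0,0],[0,0.35,14.5,0,0,0]]' && python3 -m creep '[[0,0,0,0,0,0],[0,0,0,0,0,0],[0,0,0,0,0,0],[0,0,0,0,0,0],[0,0,0,0,0,0],[0,0,0,0,0,0],[0,0,0,0,0,0],[0,0,0,0,0,0],[0,0,0,0,0,0],[0,0,0,0,0,0]]' 8 && python3 -m creep '[[0,0,-0.5,0,0,0],[0,0,-1.5,0,0,0],[0,0,-3,0,0,0],[0,0,-5,0,0,0],[0,0,-8,0,0,0],[0,0,-11,0,0,0],[0,0,-14,0,0,0],[0,0,-17,0,0,0],[0,0,-20,0,0,0],[0,0,-20,0,0,0],[0,0,-20,0,0,0],[0,0,-20,0,0,0]]'
python3 -c "
from h import *
a=grab('wrist','w4')['color'];b=grab('side','d4')['color'];c=grab('scene','s4')['color']
z=lambda m:cv2.resize(m[:,:,::-1],(400,300))
cv2.imwrite('pics/m4.png',np.vstack([np.hstack([z(a),z(b)]),np.hstack([cv2.resize(c[170:245,170:270,::-1],(400,300)),cv2.resize(c[180:255,280:380,::-1],(400,300))])]))"
```

```text
time: 7.47
eef_pos: [0.4712, 0.2712, 0.0091]
tcp_rot: [0.0, 0.406, 0.914, 0.0]
contact_force: [1.5, -0.2, -1.0]
gripper_width: 0.589
grip_force: 20.0
time: 8.3
eef_pos: [0.4708, 0.271, 0.0085]
tcp_rot: [-0.0, 0.406, 0.914, 0.0]
contact_force: [-0.6, 0.2, -0.2]
gripper_width: 0.849
grip_force: 0.0
time: 9.3
eef_pos: [0.4706, 0.2707, 0.2087]
tcp_rot: [0.0, 0.406, 0.914, 0.0]
contact_force: [0.0, -0.7, -0.1]
gripper_width: 0.85
grip_force: 0.0
```

View pics/m4.png

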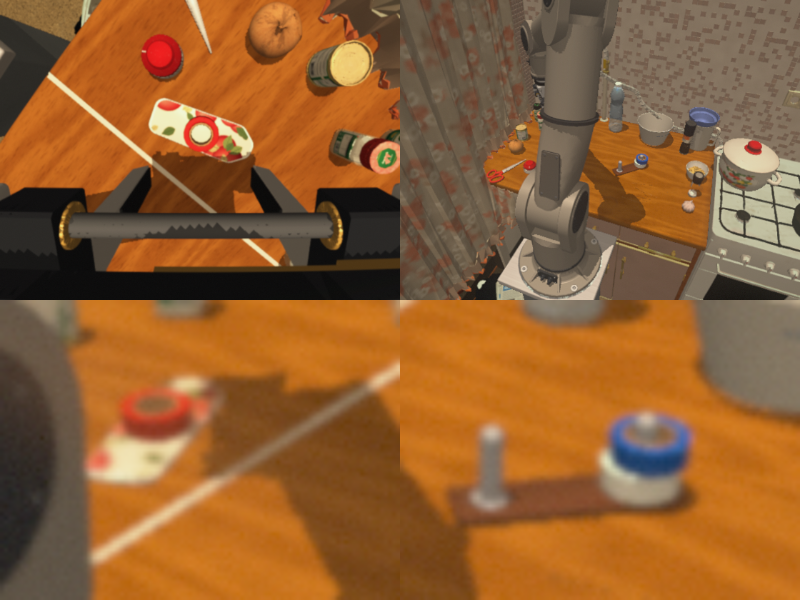

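The red roll (201,132 in the wrist panel) lies flat in the middle of the rest, blue is still on white on its post, and the other objects have not moved.

```bash
python3 -c "
from plant import bot
print(bot.finish_job())"
```

```text
the job is handed in; nothing more can be done
None
```

The red roll lies flat near the middle of the spoon rest; blue was already on the white roll's post and was left there, nothing else was seen to move, and the job was handed in at about 9.5 s with no verdict returned.

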